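Tuck the guard plate under the cover leaf and hold it down

TASK

Shield the finished part of the carving: pick up the aluminium guard plate by its blue rib, lay it flat on the carved block in front of the hinged cover leaf, and slide its free edge under the leaf, between the two battens and without lifting the leaf, until it meets the stop underneath. Finish still holding the plate there by its rib, squarely home and pressed flat on the block with a light steady push (about 12 N), and do not let go. Leave everything else on the bench where it is.

Things in the scene. Friction and masses are not known exactly. Their poses are not given: they have to be found in the camera images.
- guard: Loose aluminium plate 90 (x) by 160 (y) by 4 mm, 0.13 to 0.24 kg, blue rib upright on its near edge. Origin: centre of the underside, z up, x from the rib to the free edge to be tucked. Starts flat on the bench left or right of the bed, its x within 0.5 rad of straight away from the robot.
- guard_edge (a point): Middle of the plate's free edge, on its underside: plate frame (45, 0, 0) mm.
- guard_rib (a point): Grip point in the middle of the blue rib: plate frame (-39, 0, 28) mm. The rib is 12 mm thick (plate x -45 to -33 mm, pinch this from above), 100 mm long (y -50 to +50) and rises from 4 to 40 mm above the underside, firmly fixed to the plate.
- bed: Fixed plywood carving bed 315 x 230 mm with the carved block let in, hinged leaf on its far half, yawed up to 0.15 rad. Origin on the bench under the middle of the leaf's free edge; x points away from the robot (the way the plate slides home), y left, z up. Spans x -180 to +135, y -115 to +115 mm. The block's top is 30 mm above the bench.
- block: The carved wooden block, fixed in the bed, 300 x 214 x 12 mm, its flat top 30 mm above the bench, on which the plate is laid, slid and pressed (rigid). Origin at the centre of its underside, at bed frame (-22, 0, 18) mm.
- lip (a point): Point on the block's top (30 mm above the bench) below the middle of the leaf's free edge, axes as the bed's. Two dark battens 8 mm high stand on the block, inner faces at y +86 and -86 mm (6 mm play each side of the plate), from x = -30 mm back; their near ends flare outwards from x -30 to -72 mm, to about 98 mm either side at the mouth.
- leaf_edge (a point): Middle of the cover leaf's free edge, half-way up its thickness: bed frame (0, 0, 43) mm when flat. Plywood leaf 109 x 190 x 8 mm, red stripe along that edge. Its underside is 9 mm above the block, so the 4 mm plate slides under with 5 mm to spare; its top and the hinge rail behind are 47 mm above the bench.
- stop (a point): Where the plate's edge middle meets the hidden rigid stop under the leaf: bed frame (30, 0, 30) mm, 30 mm behind the leaf's free edge, axes as the bed's. The stop spans the whole width between the battens. With the plate home, the front face of its rib stands 48 mm in front of the leaf's free edge.
- leaf (a joint): Hinge of the cover leaf along its far side, 110 mm behind the free edge, axis along the bed's y, 43 mm above the bench. 0 = lying flat (start), grows in rad as the free edge rises; only its weight (0.15 kg) keeps it down.
- small_block: Bystander: small dark carved block 90 x 140 x 22 mm lying flat in the place, left or right of the bed, that the plate does not have. Origin at the centre of its underside.
- gouge_a: Bystander: gouge with dark handle, 190 mm long, 24 mm high, lying left of and behind the bed. Origin near its middle, underneath.
- gouge_b: Bystander: gouge with light handle, 190 mm long, 24 mm high, next to the other.
- mallet: Bystander: wooden mallet, head 60 mm thick and 90 mm long, handle 140 mm, lying right of and behind the bed. Origin under the head.
- ink_bottle: Bystander: black bottle with red cap, 60 mm wide, 80 mm tall, far right. Origin at its underside.
- bowl: Bystander: blue bowl, 100 mm wide, 45 mm high, far left. Origin at its underside.
Things that resemble listed ones, but are neither listed nor needed, are in the scene too. Several things have the shape of the guard; the one meant has the colours described above.

How it is judged:
On the way:
1. the guard plate lies flat on the carved block in front of the leaf, not yet under it (z of guard_edge in the frame of lip between -0.003 and 0.005 m and angle between guard's own z axis and vertical below 0.06 rad and x of guard_edge in the frame of lip between -0.11 and -0.001 m and y of guard_edge in the frame of lip between -0.03 and 0.03 m), for 0.1 s.
At the end, for the whole second after the job is handed in: Plate edge under the leaf within 6 mm of the stop, within 9 mm of the bed's middle, square within 0.06 rad, flat on the block (3 mm, 0.05 rad), pressed on it with 5 to 30 N, fingers still holding it, at rest; leaf flat (under 0.02 rad) (x of guard_edge in the frame of lip between 0.024 and 0.033 m and y of guard_edge in the frame of lip between -0.009 and 0.009 m and angle between the x axis of guard and the x axis of bed, either way round below 0.06 rad and z of guard_edge in the frame of lip between -0.003 and 0.003 m and angle between guard's own z axis and vertical below 0.05 rad and contact force between guard and block between 5 and 30 N and contact force between the fingers and guard above 2 N and value of joint leaf below 0.02 rad and linear speed of guard below 0.01 m/s); the arm keeps its last pose, push and grip.
It fails at once if the cover leaf is lifted (more than 0.06 rad, about 7 mm at its free edge) (value of joint leaf above 0.06 rad).
It fails at once if another thing on the bench is moved (more than 30 mm) (distance of any of small_block, gouge_a, gouge_b, mallet, ink_bottle, bowl from where it was at the start of the episode above 0.03 m).
It also fails if it takes over 48 s, if anything falls off the work surface, if the arm or the gripper's body presses on something with over 40 N, if the wrist force passes 120 N, or if a joint passes its speed limit or range.

ROBOT

A 6-joint arm with a two-finger parallel gripper is mounted at the origin on the work surface. World frame = base frame: x ahead of the robot, y to its left, z up, the work surface at z = 0. Lengths are in m, angles in rad, forces in N, time in s.
With the tool pointing down it reaches from about 0.25 to 0.775 m from the base axis. Payload 4 kg.
Tool frame: the origin (TCP) lies between the finger pads; the fingertips stand 25 mm ahead of it and the grasp point (between the pads) lies 6 mm ahead of it (robot.tip_reach is the distance from the TCP to the fingertips, in m); z points along the fingers, y is the line along which they close (so a half turn about z gives the same grasp; the last joint's range is limited). The gripper opens to 94 mm and grips with 3 to 60 N. Pads are 16 mm wide; open, the fingers measure 119 mm over their backs; the gripper's body (75 mm by 177 mm) begins 78 mm behind the grasp point.
Start: joints at [-1.347, 0.087, 1.371, -0, 1.684, -0.103], TCP at [0.177, -0.521, 0.231] pointing down, gripper open.
Joint ranges: [-3.1, 3.1], [-0.76, 2.03], [0.27, 2.55], [-1.08, 4.22], [0.17, 2.65], [-2.57, 2.57]. Speed limits (rad/s): [2.79, 2.79, 3.14, 3.14, 3.14, 3.14].

INTERFACE

Orientations are given as [roll, pitch, yaw] about the fixed x, y, z axes, in that order (R = Rz(yaw) Ry(pitch) Rx(roll)).
In Python, from bench import sensors, snapshot, camera_info, ticket, robot gives the robot as it stands.
- The arm moves only by the tool arm_command, never from a script. Its argument "plan" is a list of rows, each an object with "grip": the closure, from -1 (fully open) to 1 (shut); "slide": the shift along the tool's x, y, z normalised to -1 to 1, where 1 is 500 mm, a list of three; "spin": the turn about the tool's z normalised to -1 to 1, where 1 is 5 degrees. A call has 1 to 10 rows; each row shifts and turns the commanded pose from where the row before left it, along the tool's axes as they then stand; what a row does not reach is not made up. A row lasts 1/8 s, in which the tool goes at most 62.5 mm and 10.7 degrees, less where a joint would pass 70% of its speed; a pose out of reach is approached as far as the arm can. A call with a number of a shift or a turn outside -1 to 1 is refused whole. A call with a gripper value outside its range is refused whole. The fingers move at their own pace and stop on an object; the grip force is fixed at half the most. Time passes only in rows, so rows that do not move let the fingers close. It gives the time, the measured TCP pose, the force, the opening and the grip force at its end, in the units of the state.
- sensors.get_obs(): the state, without advancing time (a new reading comes with each control period).
- snapshot(name): name is "scene" or "top"; returns the picture (480x640x3 uint8, red, green, blue); there is no depth.
- camera_info(name): a dict with "fx", "fy", "cx", "cy" (pixels), "position" and "rotation" of the camera in the world. Camera axes: x right, y up, looking along -z (the intrinsics and any distortion apply to the point x, -y, -z); pixel columns grow to the right and rows downward; lengths in m; the calibration is good to about 2 mm. A picture is of the moment at which its call begins. camera_info takes no time and is no camera call.
- ticket.close_job(): hands the job in; it is judged then, once.
The state is a dict: "time": time; "joint_positions": joint angles; "qvel": joint speeds; "joint_torque": joint torques, N m; "tool_pos": TCP position; "ee_rot": TCP orientation; "wrist_force": force on the tool from outside, world axes, zero at the start; "wrist_torque": the same for the moment, N m; "width": finger opening in m; "finger_force": force on a finger pad.
Only numpy, scipy, OpenCV 4.12 (cv2) and the standard library are available. Lean on these libraries where they do the work, as an engineer would, in place of code of your own. Each camera call takes 0.05 s, during which the arm holds its last target. There are 200 camera calls.

## Working session

There is one attempt and no reset: what is moved stays moved. The work goes in short steps, Python scripts to look and compute and a tool call to move; the robot and the scene stay as the last step left them, time stands still between calls to the robot, and variables do not carry over. Pictures are saved under pics/ and viewed, at most 10 in all, crops included, and the job is handed in when it is done.

Besides the shell and the picture viewer there is one more tool, called as name(argument=value, ...) on one line, values as JSON. arm_command: Moves the arm, as the interface text tells. Scaled input: -1 to 1 covers 500 mm each way for a shift and 5 degrees each way for a turn. Its arguments: {"type":"object","properties":{"plan":{"type":"array","items":{"type":"object","properties":{"grip":{"type":"number"},"slide":{"type":"array","items":{"type":"number"}},"spin":{"type":"number"}}}}},"required":["plan"]}

```bash
mkdir -p pics
python3 - <<'E'
from bench import sensors, snapshot, camera_info
import cv2
for n in("scene","top"):
    cv2.imwrite(f"pics/{n}0.png",snapshot(n)[:,:,::-1]); print(n,camera_info(n))
o=sensors.get_obs(); print(o)
E
```

```text
scene {'fx': 598.9770711757735, 'fy': 598.9770711757735, 'cx': 322.8856177795629, 'cy': 239.88919555166729, 'position': array([1.23277073, 0.14797649, 1.29176958]), 'rotation': array([ 0.53378517, -0.00638874,  1.76219507])}
top {'fx': 504.9132913172951, 'fy': 504.9132913172951, 'cx': 310.8813884449903, 'cy': 237.30754222142465, 'position': array([0.40483164, 0.00268594, 1.61007776]), 'rotation': array([ 0.05902258, -0.01489794, -1.56611613])}
{'time': 0.1, 'joint_positions': array([-1.34710925e+00,  8.78848914e-02,  1.37204113e+00, -5.45684398e-06,
        1.68362768e+00, -1.03115361e-01]), 'qvel': array([ 0.00017922, -0.00214518, -0.00313436,  0.00060758, -0.0003496 ,
        0.00278873]), 'joint_torque': array([ 1.78407183e-03, -3.41253519e+01, -3.03301620e+01,  7.20709981e-02,
        3.04783147e-02, -1.00147986e-04]), 'tool_pos': array([ 0.17644821, -0.52047009,  0.22945056]), 'ee_rot': array([-3.13964147e+00, -1.96460721e-04,  3.26801638e-01]), 'wrist_force': array([-0.14534054, -1.06324989,  0.38737327]), 'wrist_torque': array([-0.01551914, -0.01521872, -0.04848299]), 'finger_force': 0.0, 'width': 0.09385175739274278}
```

View pics/top0.png

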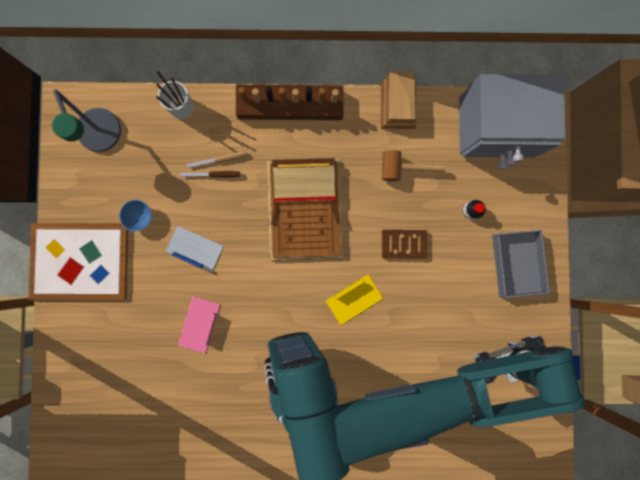

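View pics/scene0.png

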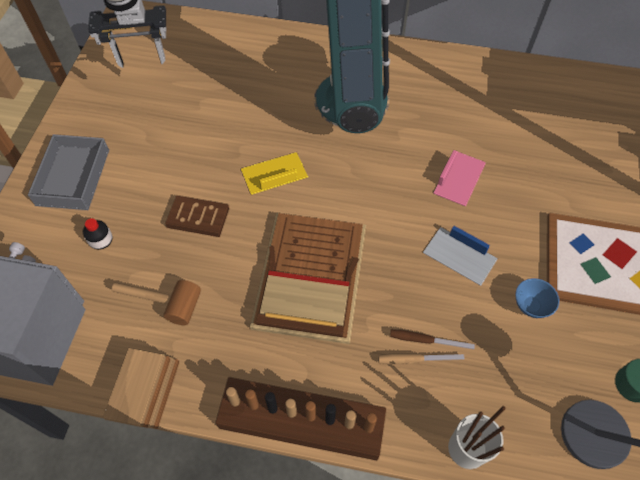

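The top view shows three things shaped like the guard: grey plate with a blue rib (195,250), yellow (355,300) and pink (200,325). By the description I choose the grey and blue one. The bed is at (305,210) with its red stripe at (305,198), and the small block is at (405,244).

```bash
cat > h.py <<'E'
import numpy as np, cv2
from scipy.spatial.transform import Rotation as R
from bench import sensors, snapshot, camera_info
def ray(n,uv,z):
    c=camera_info(n); uv=np.atleast_2d(uv).astype(float)
    d=np.c_[(uv[:,0]-c['cx'])/c['fx'],-(uv[:,1]-c['cy'])/c['fy'],-np.ones(len(uv))]
    d=R.from_euler('xyz',c['rotation']).apply(d); p=c['position']
    return p+d*((z-p[2])/d[:,2])[:,None]
def mask(im,lo,hi,roi):
    h=cv2.cvtColor(im,cv2.COLOR_RGB2HSV); m=cv2.inRange(h,np.array(lo),np.array(hi))
    k=np.zeros_like(m); x0,y0,x1,y1=roi; k[y0:y1,x0:x1]=m[y0:y1,x0:x1]
    n,l,s,_=cv2.connectedComponentsWithStats(k); 
    i=1+np.argmax(s[1:,4]); return (l==i).astype(np.uint8)
def rect(n,m,z):
    c=max(cv2.findContours(m,cv2.RETR_EXTERNAL,cv2.CHAIN_APPROX_NONE)[0],key=len)[:,0]
    P=ray(n,c,z)[:,:2]; r=cv2.minAreaRect((P*1000).astype(np.float32)); return r
E
python3 - <<'E'
from h import *
rois={"top":dict(g=(160,220,230,280),red=(260,180,350,210)),"scene":dict(g=(415,220,505,290),red=(250,265,365,300))}
for n in("top","scene"):
    im=snapshot(n); 
    b=mask(im,(100,130,40),(125,255,255),rois[n]["g"]); r=mask(im,(170,150,60),(180,255,255),rois[n]["red"]); r2=mask(im,(0,190,60),(4,255,255),rois[n]["red"])
    g=mask(im,(85,0,100),(125,110,255),rois[n]["g"])
    print(n,"blue",b.sum(),rect(n,b,.04)); print(" plate",g.sum(),rect(n,g,.004),"both",rect(n,g|b,.004))
    rr=((r|r2)); print(" red",rr.sum(),rect(n,rr,.047))
    x0,y0,x1,y1=rois[n]["g"]; a=im[y0-5:y1+5,x0-5:x1+5]; q=(r|r2|b|g)
    x0,y0,x1,y1=rois[n]["red"]; c=im[y0-15:y1+65,x0:x1]
    a=cv2.resize(a,(400,300),interpolation=cv2.INTER_NEAREST);c=cv2.resize(c,(400,300),interpolation=cv2.INTER_NEAREST)
    row=np.hstack([a,c]); out=row if n=="top" else np.vstack([out,row])
cv2.imwrite("pics/c1.png",out[:,:,::-1])
E
```

```text
Traceback (most recent call last):
  File "h.py", line 13, in mask
    i=1+np.argmax(s[1:,4]); return (l==i).astype(np.uint8)
        ~~~~~~~~~^^^^^^^^^
ValueError: attempt to get argmax of an empty sequence
```

```bash
cat > m1.py <<'E'
from h import *
rois={"top":dict(g=(160,220,230,280),red=(260,180,350,210)),"scene":dict(g=(415,220,505,290),red=(250,265,365,300))}
for n in("top","scene"):
    im=snapshot(n); 
    b=mask(im,(100,130,40),(125,255,255),rois[n]["g"]); rr=mask(im[:,:,::-1].copy(),(114,190,60),(126,255,255),rois[n]["red"])
    g=mask(im,(85,0,100),(125,110,255),rois[n]["g"])
    print(n,"blue",b.sum(),rect(n,b,.04)); print(" plate",g.sum(),rect(n,g,.004),"both",rect(n,g|b,.004))
    print(" red",rr.sum(),rect(n,rr,.047))
    x0,y0,x1,y1=rois[n]["g"]; a=im[y0-5:y1+5,x0-5:x1+5]
    x0,y0,x1,y1=rois[n]["red"]; c=im[y0-15:y1+65,x0:x1]
    a=cv2.resize(a,(400,300),interpolation=cv2.INTER_NEAREST);c=cv2.resize(c,(400,300),interpolation=cv2.INTER_NEAREST)
    row=np.hstack([a,c]); out=row if n=="top" else np.vstack([out,row])
cv2.imwrite("pics/c1.png",out[:,:,::-1])
E
python3 m1.py
```

```text
top blue 86 ((426.9876403808594, 362.89752197265625), (95.80033874511719, 8.618431091308594), 65.74191284179688)
 plate 1246 ((460.8370056152344, 348.97991943359375), (156.20089721679688, 87.88077545166016), 67.12448120117188) both ((460.466064453125, 349.1214599609375), (155.99635314941406, 88.05443572998047), 66.6083755493164)
 red 190 ((617.4830932617188, 0.1481781005859375), (10.185430526733398, 190.19134521484375), 1.822370171546936)
scene blue 388 ((435.58819580078125, 362.688232421875), (96.92737579345703, 28.126203536987305), 66.4913330078125)
 plate 1797 ((460.55499267578125, 350.47137451171875), (155.93382263183594, 88.39026641845703), 66.37998962402344) both ((450.64495849609375, 354.822021484375), (155.95718383789062, 109.95357513427734), 66.34483337402344)
 red 251 ((616.3576049804688, 1.44635009765625), (9.543460845947266, 187.92440795898438), 2.496119737625122)
```

View pics/c1.png

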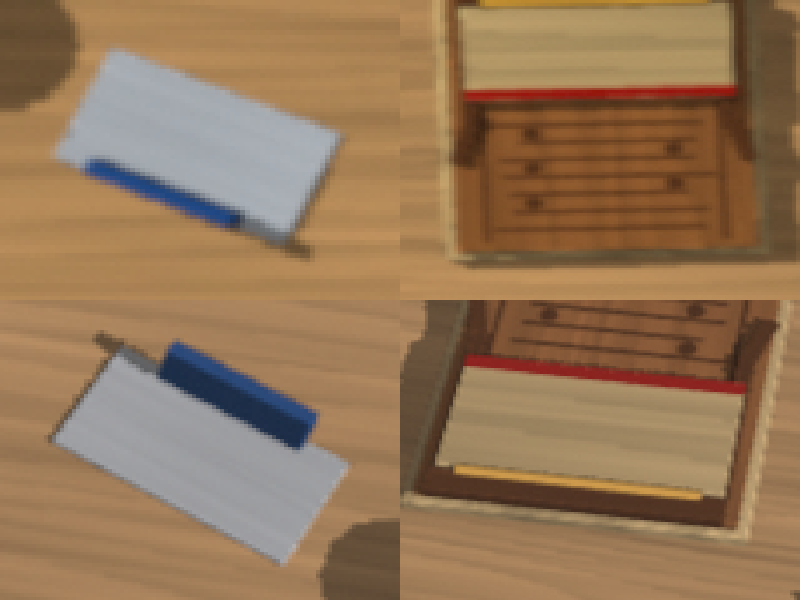

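The close crop confirms the grey plate with the blue rib. The plate centre is at (461,350) mm, yaw -23.5°, and its measured size fits 160x90. The leaf edge is at about (611,1) mm with the bed yawed about +2°.

arm_command(plan=[{"grip":-1,"slide":[0.052,-0.076,0],"spin":0},{"grip":-1,"slide":[0.052,-0.076,0],"spin":0},{"grip":-1,"slide":[0.052,-0.076,0],"spin":0},{"grip":-1,"slide":[0.052,-0.076,0],"spin":0},{"grip":-1,"slide":[0.052,-0.076,0],"spin":0},{"grip":-1,"slide":[0.052,-0.076,0],"spin":0},{"grip":-1,"slide":[0.052,-0.076,0],"spin":0},{"grip":-1,"slide":[0.052,-0.076,0],"spin":0},{"grip":-1,"slide":[0.052,-0.076,0],"spin":0},{"grip":-1,"slide":[0.052,-0.076,0],"spin":0}])

```text
time: 1.5
tool_pos: [0.3009, -0.0761, 0.2306]
ee_rot: [3.141, -0.001, 0.326]
wrist_force: [0.8, -0.1, -0.2]
width: 0.094
finger_force: 0.0
```

arm_command(plan=[{"grip":-1,"slide":[0.052,-0.076,0],"spin":0},{"grip":-1,"slide":[0.052,-0.076,0],"spin":0},{"grip":-1,"slide":[0.052,-0.076,0],"spin":0},{"grip":-1,"slide":[0.052,-0.076,0],"spin":0},{"grip":-1,"slide":[0.052,-0.076,0],"spin":0},{"grip":-1,"slide":[0.052,-0.076,0],"spin":0},{"grip":-1,"slide":[0.052,-0.076,0],"spin":0},{"grip":-1,"slide":[0.052,-0.076,0],"spin":0},{"grip":-1,"slide":[0.052,-0.076,0],"spin":0},{"grip":-1,"slide":[0.052,-0.076,0],"spin":0}])

```text
time: 2.75
tool_pos: [0.4252, 0.3673, 0.2302]
ee_rot: [3.141, 0.0, 0.327]
wrist_force: [1.6, -0.4, 0.1]
width: 0.0941
finger_force: 0.0
```

arm_command(plan=[{"grip":-1,"slide":[0,0,0],"spin":-0.956},{"grip":-1,"slide":[0,0,0],"spin":-0.956},{"grip":-1,"slide":[0,0,0],"spin":-0.956},{"grip":-1,"slide":[0,0,0],"spin":-0.956},{"grip":-1,"slide":[0,0,0],"spin":-0.956},{"grip":-1,"slide":[0,0,0],"spin":-0.956},{"grip":-1,"slide":[0,0,0],"spin":-0.956},{"grip":-1,"slide":[0,0,0],"spin":-0.956},{"grip":-1,"slide":[0,0,0],"spin":-0.956},{"grip":-1,"slide":[0,0,0],"spin":-0.956}])

```text
time: 4.0
tool_pos: [0.425, 0.3657, 0.2302]
ee_rot: [-3.141, 0.0, 1.164]
wrist_force: [0.4, 0.2, 0.5]
width: 0.0943
finger_force: 0.0
```

```bash
cat >> h.py <<'E'
def go(x,y,z,yawdeg):
    o=sensors.get_obs(); Rt=R.from_euler('xyz',o['ee_rot'])
    d=Rt.inv().apply(np.array([x,y,z])-o['tool_pos'])
    dy=(yawdeg-np.degrees(o['ee_rot'][2])+180)%360-180
    print("t",o['time'],"pos",o['tool_pos'].round(4),"rot",np.degrees(o['ee_rot']).round(2),"q",o['joint_positions'].round(2),"F",o['wrist_force'].round(1),"w",o['width'],o['finger_force'])
    print("slide units",(d/.5).round(4),"spin units",-dy/5)
E
python3 - <<'E'
from h import *
go(.425,.365,.034,66.5)
E
```

```text
t 4.0 pos [0.425  0.3657 0.2302] rot [-1.7999e+02  3.0000e-02  6.6680e+01] q [ 0.61  0.11  1.34 -0.    1.69  1.02] F [0.4 0.2 0.5] w 0.09425438666269474 0.0
slide units [-0.0012  0.0006  0.3924] spin units 0.03590423186320777
```

arm_command(plan=[{"grip":-1,"slide":[0,0,0.08],"spin":0.036},{"grip":-1,"slide":[0,0,0.08],"spin":0},{"grip":-1,"slide":[0,0,0.08],"spin":0},{"grip":-1,"slide":[0,0,0.08],"spin":0},{"grip":-1,"slide":[0,0,0.042],"spin":0},{"grip":-1,"slide":[0,0,0.03],"spin":0},{"grip":-1,"slide":[0,0,0],"spin":0}])

```text
time: 4.88
tool_pos: [0.4245, 0.3653, 0.0333]
ee_rot: [-3.14, 0.002, 1.158]
wrist_force: [-0.3, 0.2, 0.3]
width: 0.0941
finger_force: 0.0
```

arm_command(plan=[{"grip":0,"slide":[0,0,0],"spin":0},{"grip":0.3,"slide":[0,0,0],"spin":0},{"grip":0.5,"slide":[0,0,0],"spin":0},{"grip":1,"slide":[0,0,0],"spin":0},{"grip":1,"slide":[0,0,0],"spin":0},{"grip":1,"slide":[0,0,0],"spin":0},{"grip":1,"slide":[0,0,0],"spin":0},{"grip":1,"slide":[0,0,0],"spin":0}])

```text
time: 5.88
tool_pos: [0.4251, 0.3658, 0.0344]
ee_rot: [3.142, 0.0, 1.158]
wrist_force: [0.4, -0.4, 0.0]
width: 0.0172
finger_force: 0.0
```

arm_command(plan=[{"grip":1,"slide":[0,0,0],"spin":0},{"grip":1,"slide":[0,0,0],"spin":0},{"grip":1,"slide":[0,0,0],"spin":0},{"grip":1,"slide":[0,0,0],"spin":0}])

```text
time: 6.38
tool_pos: [0.4252, 0.3657, 0.0344]
ee_rot: [3.141, 0.0, 1.158]
wrist_force: [-0.0, -0.1, -0.5]
width: 0.0116
finger_force: 30.0
```

arm_command(plan=[{"grip":1,"slide":[0,0,-0.02],"spin":0},{"grip":1,"slide":[0,0,-0.06],"spin":0},{"grip":1,"slide":[0,0,-0.08],"spin":0},{"grip":1,"slide":[0,0,-0.08],"spin":0},{"grip":1,"slide":[0,0,0],"spin":0}])

```text
time: 7.0
tool_pos: [0.4269, 0.3673, 0.1591]
ee_rot: [3.137, -0.008, 1.158]
wrist_force: [0.6, -0.4, -2.0]
width: 0.0121
finger_force: 30.0
```

Run:
```python
from h import *
go(.471,-.002,.15,92.1)
im=np.hstack([snapshot("top")[150:350,140:360],snapshot("scene")[120:320,300:520]])
cv2.imwrite("pics/c2.png",cv2.resize(im,(792,360))[:,:,::-1])
```

```text
t 7.0 pos [0.4269 0.3673 0.1591] rot [179.74  -0.45  66.35] q [0.61 0.13 1.46 0.   1.54 1.02] F [ 0.6 -0.4 -2. ] w 0.012066903607679603 29.99958246946335
slide units [-0.6413  0.377   0.0149] spin units -5.149022806206995
```

View pics/c2.png

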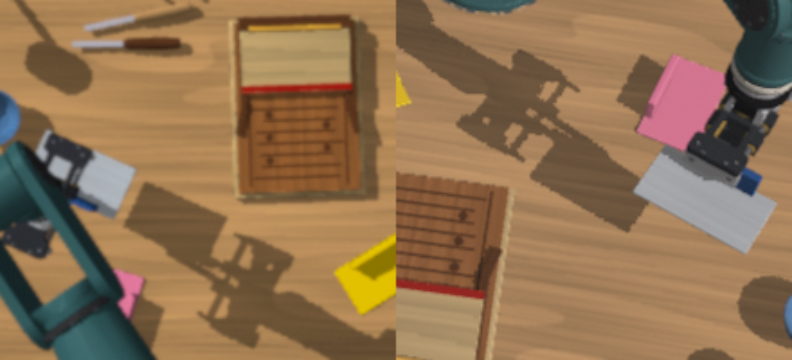

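The plate is in hand. Next I carry it to a spot in front of the mouth.

arm_command(plan=[{"grip":1,"slide":[-0.064,0.036,0],"spin":0},{"grip":1,"slide":[-0.064,0.036,0],"spin":0},{"grip":1,"slide":[-0.064,0.036,0],"spin":0},{"grip":1,"slide":[-0.064,0.036,0],"spin":0},{"grip":1,"slide":[-0.064,0.036,0],"spin":0},{"grip":1,"slide":[-0.064,0.036,0],"spin":0},{"grip":1,"slide":[-0.064,0.036,0],"spin":0},{"grip":1,"slide":[-0.064,0.036,0],"spin":0},{"grip":1,"slide":[-0.064,0.036,0],"spin":0},{"grip":1,"slide":[-0.064,0.036,0],"spin":0}])

```text
time: 8.35
tool_pos: [0.4598, -0.0005, 0.1514]
ee_rot: [-3.136, 0.002, 1.158]
wrist_force: [0.3, 0.9, -1.1]
width: 0.0118
finger_force: 30.0
```

arm_command(plan=[{"grip":1,"slide":[0,0,0],"spin":-0.86},{"grip":1,"slide":[0,0,0],"spin":-0.86},{"grip":1,"slide":[0,0,0],"spin":-0.86},{"grip":1,"slide":[0,0,0],"spin":-0.86},{"grip":1,"slide":[0,0,0],"spin":-0.86},{"grip":1,"slide":[0,0,0],"spin":-0.86},{"grip":1,"slide":[0,0,0],"spin":0},{"grip":1,"slide":[0,0,0],"spin":0}])

```text
time: 9.35
tool_pos: [0.4607, 0.0006, 0.1529]
ee_rot: [-3.139, -0.0, 1.607]
wrist_force: [0.1, 0.1, -2.4]
width: 0.0121
finger_force: 30.0
```

Run:
```python
from h import *
go(.451,-.005,.1,92.1)
t=snapshot("top");s=snapshot("scene")
im=np.hstack([t[120:340,220:400],s[130:350,230:410]])
cv2.imwrite("pics/c3.png",cv2.resize(im,(792,484))[:,:,::-1])
```

```text
t 9.35 pos [0.4607 0.0006 0.1529] rot [-1.7983e+02 -2.0000e-02  9.2080e+01] q [-0.12 -0.08  1.7  -0.    1.53 -0.16] F [ 0.1  0.1 -2.4] w 0.012133705974719338 29.999532401561737
slide units [-0.0104 -0.0195  0.1059] spin units -0.0032372975949328973
```

View pics/c3.png

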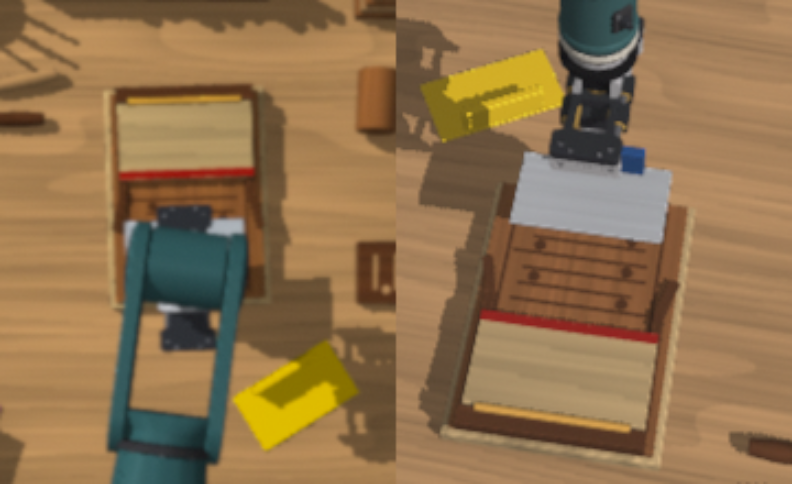

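The scene view shows the plate square in the gripper, its free edge at crop (590,230), above the bed in front of the red stripe. I measure its offset next.

```bash
cat > m2.py <<'E'
from h import *
import sys
zt=float(sys.argv[1]); s=snapshot("scene")
g=mask(s,(85,0,90),(130,110,255),(270,180,370,300))
r=rect("scene",g,zt); b=cv2.boxPoints(r); far=b[np.argsort(b[:,0])[2:]]; print("plate",r,"\n",b.round(1),"far mid",far.mean(0))
rr=mask(s[:,:,::-1].copy(),(114,190,60),(126,255,255),(250,260,365,300)); q=rect("scene",rr,.047); print("red",q,cv2.boxPoints(q).round(1).tolist())
t=snapshot("top"); rr=mask(t[:,:,::-1].copy(),(114,190,60),(126,255,255),(260,180,350,210)); q=rect("top",rr,.047); print("redtop",q,cv2.boxPoints(q).round(1).tolist())
E
python3 m2.py .123
```

```text
plate ((493.9364318847656, 2.8477554321289062), (98.67754364013672, 156.10768127441406), 2.341986656188965) 
 [[441.4  78.8]
 [447.8 -77.2]
 [546.4 -73.1]
 [540.   82.9]] far mid [543.234       4.8639374]
red ((616.0771484375, 1.444549560546875), (9.524836540222168, 187.9161834716797), 2.315756320953369) [[607.5, 95.0999984741211], [615.0999755859375, -92.5999984741211], [624.5999755859375, -92.19999694824219], [617.0, 95.5]]
redtop ((617.6209716796875, 0.14825439453125), (9.49858570098877, 190.21673583984375), 2.182636022567749) [[609.2999877929688, 95.0], [616.5, -95.0999984741211], [626.0, -94.69999694824219], [618.7000122070312, 95.4000015258789]]
```

arm_command(plan=[{"grip":1,"slide":[-0.012,-0.0195,0],"spin":0},{"grip":1,"slide":[0,0,0.05],"spin":0},{"grip":1,"slide":[0,0,0.05],"spin":0},{"grip":1,"slide":[0,0,0.04],"spin":0},{"grip":1,"slide":[0,0,0.016],"spin":0},{"grip":1,"slide":[0,0,0],"spin":0},{"grip":1,"slide":[0,0,0],"spin":0},{"grip":1,"slide":[0,0,0],"spin":0}])

```text
time: 10.55
tool_pos: [0.4527, -0.006, 0.0775]
ee_rot: [3.14, 0.0, 1.608]
wrist_force: [-0.1, -0.0, -2.3]
width: 0.0118
finger_force: 30.0
```

```bash
python3 m2.py .046 | head -6; python3 -c "
from h import *
go(.451,-.006,.0645,92.2)"
```

```text
plate ((483.17401123046875, -4.456520080566406), (102.21892547607422, 157.42031860351562), 2.0861337184906006) 
 [[429.2  72.3]
 [435.  -85. ]
 [537.1 -81.3]
 [531.4  76.1]] far mid [534.24963    -2.5960388]
red ((615.8887329101562, 1.436920166015625), (9.901993751525879, 187.9161834716797), 2.315756320953369) [[607.0999755859375, 95.0999984741211], [614.7000122070312, -92.5999984741211], [624.5999755859375, -92.19999694824219], [617.0, 95.5]]
t 10.65 pos [ 0.4525 -0.006   0.0772] rot [1.7992e+02 2.0000e-02 9.2150e+01] q [-0.14 -0.05  1.82 -0.    1.37 -0.18] F [-1.3  0.2 -1.1] w 0.011649854313261893 29.99958962202072
slide units [ 0.     -0.003   0.0253] spin units -0.010341157714987049
```

arm_command(plan=[{"grip":1,"slide":[0.001,0,0.01],"spin":0},{"grip":1,"slide":[0,0,0.008],"spin":0},{"grip":1,"slide":[0,0,0.004],"spin":0},{"grip":1,"slide":[0,0,0.002],"spin":0},{"grip":1,"slide":[0,0,0],"spin":0},{"grip":1,"slide":[0,0,0],"spin":0}])

```text
time: 11.4
tool_pos: [0.4521, -0.0054, 0.0645]
ee_rot: [3.141, 0.0, 1.608]
wrist_force: [0.2, -0.1, -1.4]
width: 0.0117
finger_force: 30.0
```

arm_command(plan=[{"grip":1,"slide":[0,0,0.001],"spin":0},{"grip":1,"slide":[0,0,0],"spin":0},{"grip":1,"slide":[0,0,0],"spin":0}])

```text
time: 11.78
tool_pos: [0.4522, -0.0054, 0.0644]
ee_rot: [3.141, 0.0, 1.608]
wrist_force: [-1.9, 0.3, 1.2]
width: 0.0116
finger_force: 30.0
```

arm_command(plan=[{"grip":1,"slide":[0,0,0.001],"spin":0},{"grip":1,"slide":[0,0,0],"spin":0},{"grip":1,"slide":[0,0,0],"spin":0}])

```text
time: 12.15
tool_pos: [0.4522, -0.0054, 0.0644]
ee_rot: [3.141, 0.0, 1.608]
wrist_force: [-2.2, 0.0, 4.5]
width: 0.0121
finger_force: 30.0
```

arm_command(plan=[{"grip":1,"slide":[0,0.014,0],"spin":0},{"grip":1,"slide":[0,0.014,0],"spin":0},{"grip":1,"slide":[0,0.014,0],"spin":0},{"grip":1,"slide":[0,0.014,0],"spin":0},{"grip":1,"slide":[0,0.014,0],"spin":0},{"grip":1,"slide":[0,0.014,0],"spin":0},{"grip":1,"slide":[0,0.014,0],"spin":0},{"grip":1,"slide":[0,0.014,0],"spin":0},{"grip":1,"slide":[0,0,0],"spin":0}])

```text
time: 13.28
tool_pos: [0.5088, -0.0035, 0.0644]
ee_rot: [3.14, 0.0, 1.608]
wrist_force: [-1.3, 0.0, 5.7]
width: 0.0119
finger_force: 30.0
```

```bash
python3 m2.py .034
python3 - <<'E'
from h import *
go(.558,-.001,.0635,92.2)
im=np.hstack([snapshot("top")[130:300,230:380],snapshot("scene")[180:350,240:390]])
cv2.imwrite("pics/c4.png",cv2.resize(im,(798,452))[:,:,::-1])
E
```

```text
plate ((545.3106689453125, -1.0011138916015625), (90.55778503417969, 156.3242950439453), 2.0193746089935303) 
 [[497.3  75.5]
 [502.8 -80.7]
 [593.3 -77.5]
 [587.8  78.7]] far mid [590.56146     0.5943985]
red ((616.0771484375, 1.444549560546875), (9.524836540222168, 187.9161834716797), 2.315756320953369) [[607.5, 95.0999984741211], [615.0999755859375, -92.5999984741211], [624.5999755859375, -92.19999694824219], [617.0, 95.5]]
redtop ((617.7030029296875, 0.15070343017578125), (9.491551399230957, 190.220458984375), 2.2466185092926025) [[609.2000122070312, 95.0], [616.7000122070312, -95.0999984741211], [626.2000122070312, -94.69999694824219], [618.7000122070312, 95.4000015258789]]
t 13.375 pos [ 0.5087 -0.0034  0.0644] rot [1.7988e+02 3.0000e-02 9.2140e+01] q [-0.12  0.09  1.71 -0.    1.34 -0.16] F [-0.6  0.1  4.7] w 0.012136135226934602 30.001702308654785
slide units [0.0012 0.0986 0.0019] spin units -0.011661107845492324
```

View pics/c4.png

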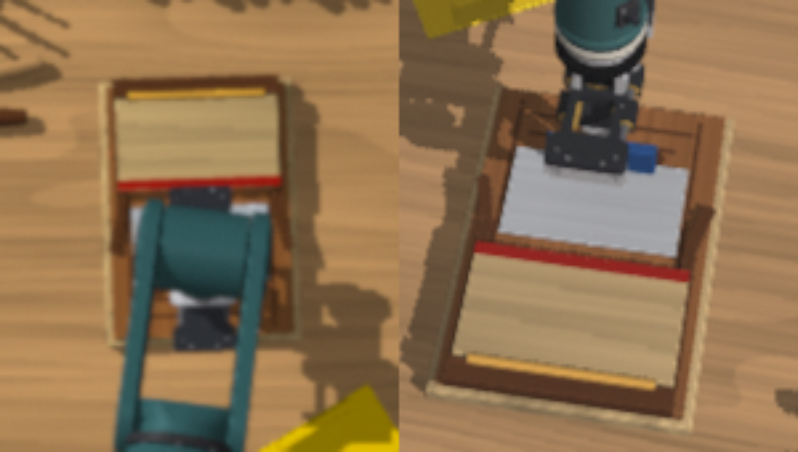

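The plate lies flat between the battens with its edge about 20 mm before the stripe, and it is centred. I slide it on.

arm_command(plan=[{"grip":1,"slide":[0,0.01,0],"spin":0},{"grip":1,"slide":[0,0.01,0],"spin":0},{"grip":1,"slide":[0,0.01,0],"spin":0},{"grip":1,"slide":[0,0.01,0],"spin":0},{"grip":1,"slide":[0,0.01,0],"spin":0},{"grip":1,"slide":[0,0,0],"spin":0}])

```text
time: 14.22
tool_pos: [0.533, -0.0025, 0.0644]
ee_rot: [3.141, 0.0, 1.608]
wrist_force: [-3.7, -0.4, 6.4]
width: 0.0117
finger_force: 30.0
```

arm_command(plan=[{"grip":1,"slide":[0,0.01,0],"spin":0},{"grip":1,"slide":[0,0.01,0],"spin":0},{"grip":1,"slide":[0,0.01,0],"spin":0},{"grip":1,"slide":[0,0,0],"spin":0}])

```text
time: 14.72
tool_pos: [0.5479, -0.0019, 0.0644]
ee_rot: [3.141, 0.0, 1.608]
wrist_force: [-3.2, 0.4, 6.8]
width: 0.0119
finger_force: 30.0
```

Now 1 mm steps until it meets the stop (expected near x = 0.557).

arm_command(plan=[{"grip":1,"slide":[0,0.002,0],"spin":0},{"grip":1,"slide":[0,0.002,0],"spin":0},{"grip":1,"slide":[0,0.002,0],"spin":0},{"grip":1,"slide":[0,0.002,0],"spin":0},{"grip":1,"slide":[0,0.002,0],"spin":0},{"grip":1,"slide":[0,0.002,0],"spin":0},{"grip":1,"slide":[0,0,0],"spin":0}])

```text
time: 15.6
tool_pos: [0.5533, -0.0017, 0.0644]
ee_rot: [-3.141, 0.0, 1.608]
wrist_force: [-4.9, -0.1, 8.4]
width: 0.0118
finger_force: 30.0
```

arm_command(plan=[{"grip":1,"slide":[0,0.002,0],"spin":0},{"grip":1,"slide":[0,0.002,0],"spin":0},{"grip":1,"slide":[0,0,0],"spin":0}])

```text
time: 15.98
tool_pos: [0.5553, -0.0016, 0.0644]
ee_rot: [-3.141, 0.0, 1.608]
wrist_force: [-5.0, 0.3, 7.6]
width: 0.0118
finger_force: 30.0
```

arm_command(plan=[{"grip":1,"slide":[0,0.002,0],"spin":0},{"grip":1,"slide":[0,0.002,0],"spin":0},{"grip":1,"slide":[0,0,0],"spin":0}])

```text
time: 16.35
tool_pos: [0.5573, -0.0016, 0.0644]
ee_rot: [-3.141, 0.0, 1.608]
wrist_force: [-5.8, -0.1, 7.6]
width: 0.0117
finger_force: 30.0
```

arm_command(plan=[{"grip":1,"slide":[0,0.001,0],"spin":0},{"grip":1,"slide":[0,0.001,0],"spin":0},{"grip":1,"slide":[0,0,0],"spin":0}])

```text
time: 16.73
tool_pos: [0.5574, -0.0016, 0.0644]
ee_rot: [-3.139, 0.0, 1.608]
wrist_force: [-8.5, 0.5, 8.7]
width: 0.0118
finger_force: 30.0
```

The stop is met at x = 0.557. Now a slight extra press and a check.

arm_command(plan=[{"grip":1,"slide":[0,0,0.0006],"spin":0},{"grip":1,"slide":[0,0,0],"spin":0},{"grip":1,"slide":[0,0,0],"spin":0},{"grip":1,"slide":[0,0,0],"spin":0}])

```text
time: 17.23
tool_pos: [0.5574, -0.0016, 0.0644]
ee_rot: [-3.139, 0.0, 1.608]
wrist_force: [-7.9, -0.5, 10.3]
width: 0.012
finger_force: 30.0
```

```bash
python3 m2.py .034
python3 - <<'E'
from h import *
go(.5574,-.0016,.0644,92.2)
im=np.hstack([snapshot("top")[130:300,230:380],snapshot("scene")[180:350,240:390]])
cv2.imwrite("pics/c5.png",cv2.resize(im,(798,452))[:,:,::-1])
E
```

```text
plate ((572.3447875976562, 0.34607696533203125), (59.31705856323242, 155.56863403320312), 2.2322795391082764) 
 [[539.7  76.9]
 [545.7 -78.5]
 [605.  -76.2]
 [599.   79.2]] far mid [601.98083    1.501297]
red ((616.0408935546875, 1.4489212036132812), (9.923382759094238, 187.91085815429688), 2.2162046432495117) [[607.4000244140625, 95.0999984741211], [614.7000122070312, -92.5999984741211], [624.5999755859375, -92.19999694824219], [617.4000244140625, 95.5]]
redtop ((613.01806640625, 87.38196563720703), (6.262102127075195, 15.547231674194336), 0.3838852345943451) [[609.7999877929688, 95.0999984741211], [609.9000244140625, 79.5999984741211], [616.2000122070312, 79.5999984741211], [616.0999755859375, 95.19999694824219]]
t 17.325 pos [ 0.5574 -0.0016  0.0643] rot [-1.7983e+02  3.0000e-02  9.2150e+01] q [-0.1   0.2   1.58 -0.    1.36 -0.14] F [-9.   0.8  9.4] w 0.012012297653122325 30.01867711544037
slide units [-0.      0.0001 -0.0001] spin units -0.010394883378342
```

View pics/c5.png

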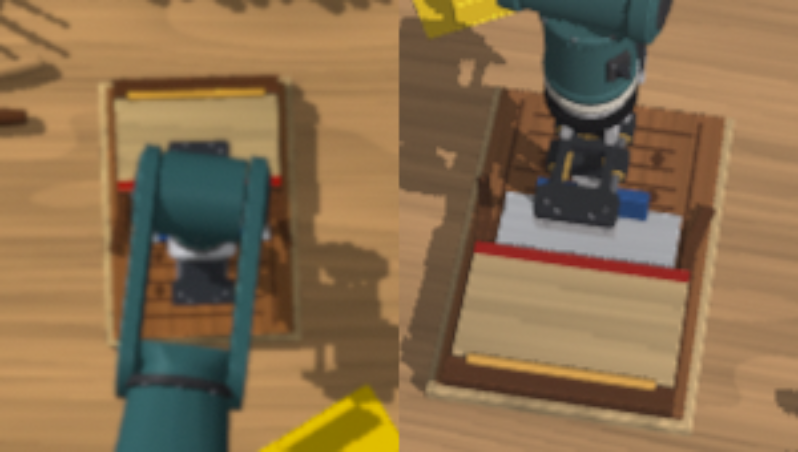

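The plate is home under the leaf. The stripe has not moved, so the leaf is still flat. The plate's side edges are square and centred, and the contact push is about 12 N. I hand the job in.

```bash
python3 -c "
from bench import ticket
print(ticket.close_job())"
```

```text
the job is handed in; nothing more can be done
None
```

I handed the job in with the guard plate under the leaf against the stop, still gripped by its rib, square, centred and pressed on the block with about 12 N; the leaf's stripe had not moved, and the hand-in returned no verdict.

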